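# Pin the swing-out pill tray shut on the bedside cart

### The job

Swing the arm with the purple pill tray fully home against its stop, so that the knuckle at its end sits squarely over the fixed knuckle of the bracket. Then take the long pin with the flat grip out of the rack (not the short one with the round knob) and thread it down through both knuckles until its collar sits on the upper one, and let go.

Things in the scene. Friction and masses are not known exactly. Their poses are not given: they have to be found in the camera images.
- hinge_pin: long steel pin, upright. Origin: centre of its 40 mm collar's underside; z up, x along its grip. Below: 14 mm shank, 62 long, last 10 tapering to 6. Collar 6 thick; on it a flat grip 40 long (x), 14 thick (y), 36 tall: pinch across y. 0.12 kg. Hangs by its collar, 86 mm above the worktop, in the rack's 22 mm hole; lift 70 to free it. In the other hole, 100 away, a short pin with a round 28 mm knob
- lower_knuckle (a point): centre of the top mouth, 45 mm above the worktop, of the bracket's fixed steel knuckle: upright tube, 46 mm outside, 26 mm hole open 39 deep. z up; y points to the arm's upright pivot, 220 mm away. Stop lug (top 70 mm above worktop) on its +x side. With the arm home the upper knuckle (46 outside, 26 hole, 22 tall) is right above it, its top 29 mm above this point
- tray_arm (a joint): angle (rad) of the swing arm about its upright pivot: 0 = home at its stop, knuckles in line; grows to 0.9 as its end swings to the bracket's -x side (clockwise from above). Slight friction, about 1 N at the knob; stays where left. Along it from the pivot: purple pill tray (85 x 95 mm, rim 91 mm above the worktop), knob at 158 mm, upper knuckle at 220 mm
- swing_knob (a point): centre of the top of the plain steel knob on the swing arm: an upright round post 20 mm in diameter and 55 mm tall, its top 124 mm above the worktop, 158 mm from the pivot axis and 62 mm from the upper knuckle's axis. Pinch or push it to swing the arm

How it is judged:
By the outcome, as a careful person would: the job done as asked, in the order asked, and still so for the second after the job is handed in, with the robot touching nothing.
It also fails if it takes over 58 s, if anything falls off the work surface, if the arm or the gripper's body presses on something with over 40 N, if the wrist force passes 120 N, or if a joint passes its speed limit or range.

### The arm

A 6-joint arm with a two-finger parallel gripper is mounted at the origin on the work surface. World frame = base frame: x ahead of the robot, y to its left, z up, the work surface at z = 0. Lengths are in m, angles in rad, forces in N, time in s.
With the tool pointing down it reaches from about 0.4 to 0.825 m from the base axis. Payload 7 kg.
Tool frame: the origin (TCP) lies at the centre of the arm's flange, where the gripper is bolted on; the fingertips stand 178 mm ahead of it and the grasp point (between the pads) lies 159 mm ahead of it; z points along the fingers, y is the direction in which the jaws open and shut (so a half turn about z gives the same grasp; the last joint's range is limited). The gripper opens to 88 mm and grips with 3 to 60 N. Pads are 19 mm wide; open, the fingers measure 130 mm over their backs; the gripper's body (78 mm by 193 mm) begins 47 mm behind the grasp point.
Start: joints at [1.492, 0.359, 0.012, 0, -1.224, -0.288], TCP at [0.242, 0.63, 0.405] pointing down, gripper open.
Joint ranges: [-3.07, 3.07], [-1.43, 2.12], [-1.02, 1.25], [-3.03, 1.67], [-3.05, -0], [-3.03, 3.03]. Speed limits (rad/s): [2.39, 2.39, 3.01, 3.14, 3.14, 3.14].

### API

Orientations are given as [roll, pitch, yaw] about the fixed x, y, z axes, in that order (R = Rz(yaw) Ry(pitch) Rx(roll)).
In Python, from station import * gives the robot as it stands.
- The arm moves only by the tool send_rows, never from a script. Its argument "motion" is a list of rows, each an object with "offset": the shift along the tool's x, y, z in cm, a list of three; "turn": the turn about the tool's z in degrees. In form: [{"offset": [x, y, z], "turn": turn}, ...]. A call has 1 to 8 rows; each row is the pose to reach, as a shift and turn from the pose commanded when the call began, along the tool's axes at that moment; what a row does not reach only later rows make up. A row lasts 1/10 s, in which the tool goes at most 50 mm and 8.59 degrees, less where a joint would pass 70% of its speed; a pose out of reach is approached as far as the arm can. A call with a gripper value outside its range is refused whole. "hand" is the opening, from -1 (shut) to 1 (fully open), set as the call begins (left out, the last holds). The fingers move at their own pace and stop on an object; "squeeze" is the grip in N (left out, the last holds). Time passes only in rows, so rows that repeat a pose let the fingers close. It gives the time, the measured TCP pose, the force and the opening at its end, in the units of the state.
- get_state(): the state, without advancing time (a new reading comes with each control period).
- grab_frame(name): name is "scene" or "top" or "wrist"; returns a dict with "frame" (384x512x3 uint8, blue, green, red), "range_z" (384x512 float32, m along the optical axis (not along the pixel's ray), 0 where there is no reading), "vertical_fov" (degrees; the focal length in pixels is half the picture's height over the tangent of half this angle, whatever the lens; pixels are square), "cx", "cy" (the principal point, pixels), "cam_to_world" (4x4, takes a point from camera to world coordinates). Camera axes: x right, y up, looking along -z (the intrinsics and any distortion apply to the point x, -y, -z); pixel columns grow to the right and rows downward; lengths in m; the calibration is good to about 2 mm. A picture is of the moment at which its call begins.
- job_done(): hands the job in, once; it reports no verdict.
The state is a dict: "t": time; "q": joint angles; "qd": joint speeds; "joint_efforts": joint torques, N m; "eef_pos": TCP position; "ee_rot": TCP orientation; "force": force on the tool from outside, world axes, zero at the start; "moment": the same for the moment, N m; "width": finger opening in m.
Only numpy, scipy, OpenCV 4.12 (cv2) and the standard library are available. Lean on these libraries where they do the work, as an engineer would, in place of code of your own. Each camera call takes 0.05 s, during which the arm holds its last target. There are 200 camera calls.

## Working session

There is one attempt and no reset: what is moved stays moved. The work goes in short steps, Python scripts to look and compute and a tool call to move; the robot and the scene stay as the last step left them, time stands still between calls to the robot, and variables do not carry over. Pictures are saved under pics/ and viewed, about 8 in all and at most 12, crops included, and the job is handed in when it is done.

Besides the shell and the picture viewer there is one more tool, called after ">>>" as a command line: name --argument value ..., lists and objects as JSON in quotes. send_rows: Moves the arm, as the interface text tells. Its arguments: {"type":"object","properties":{"motion":{"type":"array"},"hand":{"type":"number"},"squeeze":{"type":"number"}},"required":["motion"]}

```bash
mkdir -p pics; ls; cat > h.py <<'E'
from station import *
import numpy as np, cv2, pickle
def grab(n,save=None):
    f=grab_frame(n)
    if save:
        cv2.imwrite(f'pics/{save}.png',f['frame']); pickle.dump(f,open(f'pics/{save}.pkl','wb'))
    return f
def load(s): return pickle.load(open(f'pics/{s}.pkl','rb'))
def foc(f): return f['frame'].shape[0]/2/np.tan(np.radians(f['vertical_fov'])/2)
def ray(f,u,v):
    k=foc(f); d=np.array([(u-f['cx'])/k,-(v-f['cy'])/k,-1.]); T=np.array(f['cam_to_world']); return T[:3,3],T[:3,:3]@d
def plane(f,u,v,z):
    o,d=ray(f,u,v); return o+d*(z-o[2])/d[2]
def cloud(f):
    k=foc(f); h,w=f['range_z'].shape; u,v=np.meshgrid(np.arange(w),np.arange(h)); r=f['range_z']
    p=np.stack([(u-f['cx'])/k*r,-(v-f['cy'])/k*r,-r],-1); T=np.array(f['cam_to_world']); return p@T[:3,:3].T+T[:3,3]
E
python3 - <<'E'
from h import *
for n in ['scene','top']:
    f=grab(n,n+'0'); print(n,{k:f[k] for k in f if k not in('frame','range_z')}, (f['range_z']>0).mean())
print(get_state())
cv2.imwrite('pics/both.png',np.hstack([cv2.resize(load('scene0')['frame'],(400,300)),cv2.resize(load('top0')['frame'],(400,300))]))
E
```

```text
pics
scene {'vertical_fov': 54.06566106912827, 'cx': 257.87013883174905, 'cy': 187.24120699533825, 'cam_to_world': array([[-0.80588168, -0.38847835,  0.44681013,  0.97190616],
       [ 0.59203061, -0.53812802,  0.59993166,  0.57352881],
       [ 0.00738059,  0.7479992 ,  0.66365858,  0.70599576],
       [ 0.        ,  0.        ,  0.        ,  1.        ]])} 0.9958852132161459
top {'vertical_fov': 51.72702095806399, 'cx': 251.53842797598494, 'cy': 188.87547931021209, 'cam_to_world': array([[-0.02365258,  0.97859013, -0.20445514,  0.40433558],
       [-0.99971958, -0.02338716,  0.00371475,  0.02448546],
       [-0.00114641,  0.20448567,  0.97886889,  0.91427574],
       [ 0.        ,  0.        ,  0.        ,  1.        ]])} 0.9958953857421875
{'t': 0.1, 'q': array([ 1.49209695e+00,  3.59320310e-01,  1.11541489e-02, -3.13124061e-04,
       -1.22409407e+00, -2.88131160e-01]), 'qd': array([-0.00065357, -0.0009661 ,  0.00114129, -0.00023386, -0.00023587,
       -0.00070344]), 'joint_efforts': array([-2.54306702e-03, -5.84166062e+01,  2.93751132e+01,  7.01552823e+00,
        1.01453962e-02, -5.32030185e-05]), 'eef_pos': array([0.24201486, 0.62993926, 0.40381368]), 'ee_rot': array([ 3.14010544e+00, -1.33785120e-04, -3.66937053e-01]), 'force': array([-0.21468165, -0.28700341, -0.64672078]), 'moment': array([ 0.02892209, -0.00785276,  0.06723077]), 'width': 0.08716643844422978}
```

View pics/top0.png

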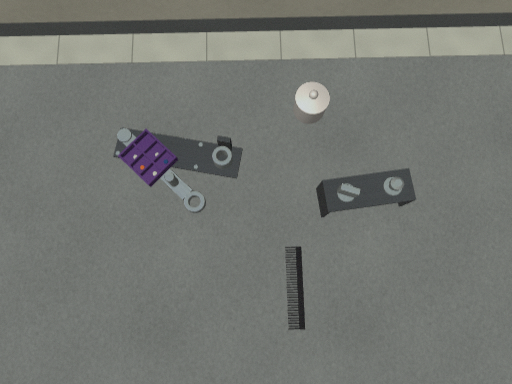

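View pics/scene0.png

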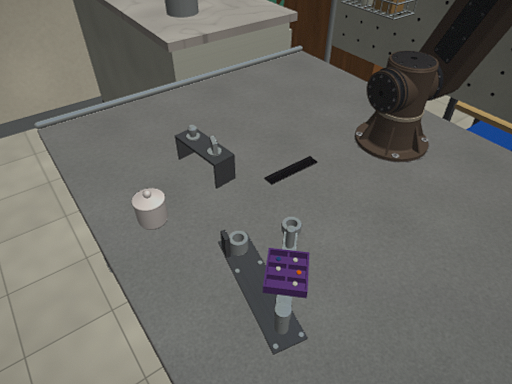

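The top view shows the lower knuckle at (222,156) with the stop lug at (224,141), the pivot at about (125,135), the upper knuckle at (194,202) and the knob at about (170,176). The hinge pin with the flat grip is at (348,191) and the short pin at (394,186). The scene view agrees: long pin at (214,147), knob hidden behind the tray.

```bash
python3 - <<'E'
from h import *
for n,pts in {'top0':{'lowk':(222,156),'upk':(194,202),'knob':(170,176),'pivot':(125,135),'pin':(348,191),'short':(396,184)},'scene0':{'lowk':(237,240),'upk':(291,225),'pin':(214,147),'short':(193,131)}}.items():
    f=load(n); C=cloud(f)
    for k,(u,v) in pts.items():
        w=C[v-14:v+15,u-14:u+15].reshape(-1,3); zt=np.percentile(w[:,2],98); 
        print(n,k,C[v,u].round(3),'zhi',zt.round(3))
f=load('top0');C=cloud(f)
print('table z',np.median(C[200:380,20:120,2]))
for nm,(r0,r1,c0,c1),(za,zb) in [('lowk',(140,175,205,240),(.037,.055)),('upk',(185,220,180,212),(.06,.085)),('knob',(160,190,155,185),(.112,.135)),('pivot',(115,150,105,145),(.09,.16)),('grip',(175,205,330,370),(.108,.14)),('collar',(175,205,330,370),(.08,.1)),('sknob',(170,200,380,410),(.1,.16))]:
    w=C[r0:r1,c0:c1]; m=(w[...,2]>za)&(w[...,2]<zb); p=w[m]
    vv,uu=np.nonzero(m); 
    if len(p)<5: print(nm,len(p)); continue
    (cx,cy),(a,b),ang=cv2.minAreaRect(p[:,:2].astype(np.float32)*1000)
    (ex,ey),er=cv2.minEnclosingCircle(p[:,:2].astype(np.float32)*1000)
    print(nm,len(p),'mean',p.mean(0).round(4),'z',np.percentile(p[:,2],[10,50,95]).round(3),'rect',np.round([cx,cy,a,b,ang],1),'circ',np.round([ex,ey,er],1))
a=cv2.resize(f['frame'][110:220,100:245],None,fx=4,fy=4,interpolation=cv2.INTER_CUBIC)
b=cv2.resize(f['frame'][160:220,310:420],None,fx=5,fy=5,interpolation=cv2.INTER_CUBIC)
c=np.zeros((600,800,3),np.uint8); c[:300,:550]=b; c[300:,:]=0
cv2.imwrite('pics/cropa.png',a)
E
```

```text
top0 lowk [0.675 0.089 0.01 ] zhi 0.058
top0 upk [0.567 0.156 0.002] zhi 0.078
top0 knob [0.6   0.188 0.126] zhi 0.127
top0 pivot [0.708 0.3   0.077] zhi 0.093
top0 pin [ 0.56  -0.174  0.128] zhi 0.131
top0 short [ 0.572 -0.273  0.126] zhi 0.126
scene0 lowk [0.66  0.074 0.017] zhi 0.07
scene0 upk [0.547 0.135 0.051] zhi 0.123
scene0 pin [ 0.574 -0.159  0.116] zhi 0.127
scene0 short [ 0.579 -0.266  0.113] zhi 0.121
table z 0.0021131931308594476
lowk 263 mean [0.6686 0.0866 0.0462] z [0.042 0.047 0.05 ] rect [671.3  87.8  54.4  43.7   0. ] circ [674.   84.6  30.8]
upk 394 mean [0.5632 0.1518 0.0732] z [0.069 0.074 0.078] rect [562.6 155.5  67.8  45.   58.7] circ [566.9 153.   35.1]
knob 83 mean [0.599  0.189  0.1247] z [0.12  0.126 0.128] rect [600.  190.   18.4  17.5  46. ] circ [599.9 190.    9.8]
pivot 73 mean [0.6906 0.2723 0.0923] z [0.09  0.092 0.095] rect [685.5 266.5  24.5  61.2  46.8] circ [692.4 273.9  30.6]
grip 186 mean [ 0.5632 -0.1767  0.1259] z [0.114 0.129 0.131] rect [ 564.4 -178.    40.2   14.7   71.8] circ [ 564.6 -178.    20.3]
collar 940 mean [ 0.5691 -0.1886  0.0884] z [0.086 0.088 0.094] rect [ 571.1 -188.    87.2   64.2   88.5] circ [ 571.1 -188.    54.1]
sknob 164 mean [ 0.5748 -0.2748  0.1215] z [0.116 0.123 0.126] rect [ 575.4 -276.5   26.7   24.9   76.9] circ [ 576.4 -277.1   14.1]
```

View pics/cropa.png

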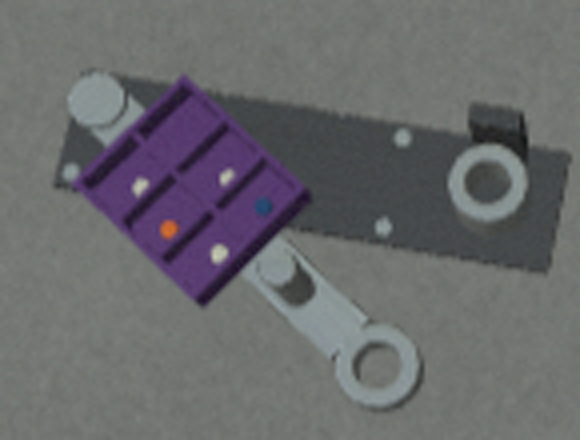

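```bash
python3 - <<'E'
from h import *
f=load('top0'); P={}
for k,x,y,z in [('low',487,183,.046),('piv',98,99,.079),('up',378,365,.075),('knob',277,262,.125)]:
    P[k]=plane(f,100+(x+.5)/4-.5,110+(y+.5)/4-.5,z); print(k,P[k].round(4))
d=lambda a,b:np.linalg.norm((P[a]-P[b])[:2])
print(d('low','piv'),d('up','piv'),d('knob','piv'),d('up','knob'))
an=lambda a:np.degrees(np.arctan2(*(P[a]-P['piv'])[1::-1]))
print(an('low'),an('up'),an('knob'))
for z in(.08,.085,.09,.1): print(z,plane(f,124.1,134.6,z))
E
```

```text
low [0.6653 0.0881 0.046 ]
piv [0.7091 0.3011 0.079 ]
up [0.5562 0.1454 0.075 ]
knob [0.602  0.1903 0.125 ]
0.21740577250620313 0.21815411886960864 0.15400740690579973 0.06416353430055989
-101.6034657095321 -134.4826487077335 -134.02340299288954
0.08 [0.7081877  0.30076734 0.08      ]
0.085 [0.70636664 0.29911152 0.085     ]
0.09 [0.70454559 0.2974557  0.09      ]
0.1 [0.70090348 0.29414406 0.1       ]
```

```bash
cat >> h.py <<'E'
def go(x,y,zg,yawdeg):
    """offset (cm, tool axes) and turn (deg) bringing the grasp point to x,y,zg with the tool down"""
    from scipy.spatial.transform import Rotation as R
    s=get_state(); r=R.from_euler('xyz',s['ee_rot']); d=np.array([x,y,zg+.159])-s['eef_pos']
    off=r.inv().apply(d)*100; t=-(yawdeg-np.degrees(s['ee_rot'][2])+180)%360-180
    t=-((yawdeg-np.degrees(s['ee_rot'][2])+180)%360-180)
    print('offset',off.round(2),'turn',round(t,1),'t',s['t'],'eef',s['eef_pos'].round(4),'rot',np.degrees(s['ee_rot']).round(2),'F',s['force'].round(1),'w',round(s['width'],4))
E
python3 -c "
from h import *
go(.602,.19,.245,-134.3)"
```

```text
offset [4.939e+01 2.815e+01 3.000e-02] turn 113.3 t 0.1 eef [0.242  0.6299 0.4038] rot [ 1.7991e+02 -1.0000e-02 -2.1020e+01] F [-0.2 -0.3 -0.6] w 0.0872
```

>>> send_rows --motion '[{"offset": [24.7, 14.1, 0], "turn": 56}, {"offset": [24.7, 14.1, 0], "turn": 56}, {"offset": [24.7, 14.1, 0], "turn": 56}, {"offset": [24.7, 14.1, 0], "turn": 56}, {"offset": [24.7, 14.1, 0], "turn": 56}, {"offset": [24.7, 14.1, 0], "turn": 56}, {"offset": [24.7, 14.1, 0], "turn": 56}, {"offset": [24.7, 14.1, 0], "turn": 56}]' --hand 1 --squeeze 10

```text
t: 0.9
eef_pos: [0.4227, 0.4088, 0.4045]
ee_rot: [3.141, -0.0, -1.347]
force: [-0.4, 1.0, -0.3]
width: 0.0877
```

```bash
python3 -c "
from h import *
go(.602,.19,.245,-134.3);print(get_state()['q'])"
```

```text
offset [ 25.31 -12.63   0.05] turn 57.1 t 0.9 eef [0.4227 0.4088 0.4045] rot [ 1.7998e+02 -1.0000e-02 -7.7200e+01] F [-0.4  1.  -0.3] w 0.0877
[ 1.10079473e+00  2.17055944e-01 -1.86002169e-01 -2.25309723e-04
 -1.16810860e+00 -8.77271223e-01]
```

>>> send_rows --motion '[{"offset": [25.3, -12.6, 0], "turn": 57}, {"offset": [25.3, -12.6, 0], "turn": 57}, {"offset": [25.3, -12.6, 0], "turn": 57}, {"offset": [25.3, -12.6, 0], "turn": 57}, {"offset": [25.3, -12.6, 0], "turn": 57}, {"offset": [25.3, -12.6, 0], "turn": 57}, {"offset": [25.3, -12.6, 0], "turn": 57}, {"offset": [25.3, -12.6, 0], "turn": 57}]'

```text
t: 1.7
eef_pos: [0.6021, 0.1914, 0.4039]
ee_rot: [3.141, -0.001, -2.339]
force: [-0.1, -0.2, -0.1]
width: 0.0875
```

```bash
python3 -c "
from h import *
go(.602,.19,.245,-134.3)
f=grab('wrist','w1');print(f['cam_to_world'].round(3),f['vertical_fov'],f['cx'],f['cy'])"
```

```text
offset [ 0.11 -0.09 -0.01] turn 0.3 t 1.7 eef [0.6021 0.1914 0.4039] rot [ 1.7998e+02 -6.0000e-02 -1.3402e+02] F [-0.1 -0.2 -0.1] w 0.0875
[[-0.719 -0.672 -0.178  0.554]
 [ 0.695 -0.695 -0.183  0.142]
 [-0.001 -0.255  0.967  0.384]
 [ 0.     0.     0.     1.   ]] 70.73151245331637 257.64457871747965 191.01938832262246
```

View pics/w1.png

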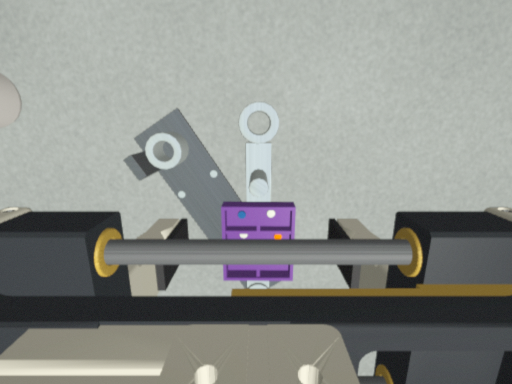

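The wrist view shows the upper knuckle ring at (259,121), the lower ring at (164,151), the knob top at about (259,186) and the lug at (140,165). I'll triangulate these with the top view.

```bash
cat >> h.py <<'E'
def tri(a,b):
    A=np.zeros((3,3));B=np.zeros(3);rs=[ray(*a),ray(*b)]
    for o,d in rs:
        d=d/np.linalg.norm(d);M=np.eye(3)-np.outer(d,d);A+=M;B+=M@o
    p=np.linalg.solve(A,B); return p,[np.linalg.norm(np.cross(p-o,d/np.linalg.norm(d))) for o,d in rs]
def ring(f,u,v,h,thr,dark=False):
    """centroid of the hole-filled bright blob around u,v"""
    g=cv2.cvtColor(f['frame'],cv2.COLOR_BGR2GRAY)[v-h:v+h+1,u-h:u+h+1]; g=cv2.resize(g,None,fx=4,fy=4,interpolation=cv2.INTER_CUBIC)
    c=cv2.HoughCircles(g,cv2.HOUGH_GRADIENT,1,200,param1=150,param2=12,minRadius=thr[0]*4,maxRadius=thr[1]*4)
    if c is None: return None
    x,y,r=c[0,0]; return u-h+(x+.5)/4-.5, v-h+(y+.5)/4-.5, r/4
E
python3 - <<'E'
from h import *
t=load('top0');w=load('w1')
T={'low':(221.6,155.6),'up':(194.4,201.2),'knob':(169.1,175.4)}
for k,(u,v),h,rr in [('low',(164,151),28,(15,22)),('up',(259,121),28,(17,24)),('knob',(259,186),18,(7,13))]:
    c=ring(w,u,v,h,rr); ct=ring(t,int(T[k][0]),int(T[k][1]),16,(8,13) if k!='knob' else (3,7)); print(k,c,ct)
    p,e=tri((t,*T[k]),(w,*(c or (u,v))[:2])); print(p.round(4),np.round(e,4)); 
    print('  plane wrist',plane(w,*(c or (u,v))[:2],p[2]).round(4), 'eye',plane(w,u,v,{'low':.045,'up':.074,'knob':.124}[k]).round(4))
E
```

```text
low (np.float32(163.5), np.float32(150.0), np.float32(18.85)) (np.float32(221.5), np.float32(155.0), np.float32(9.6))
[0.6632 0.0873 0.0495] [0.0005 0.0005]
  plane wrist [0.6627 0.0872 0.0495] eye [0.6646 0.0878 0.045 ]
up None (np.float32(192.75), np.float32(199.75), np.float32(11.75))
[0.5542 0.1438 0.0821] [0. 0.]
  plane wrist [0.5542 0.1439 0.0821] eye [0.5542 0.1439 0.074 ]
knob (np.float32(258.0), np.float32(177.5), np.float32(8.3)) (np.float32(173.5), np.float32(181.5), np.float32(4.55))
[0.5761 0.1668 0.2292] [0.0014 0.0014]
  plane wrist [0.5768 0.1655 0.2292] eye [0.5974 0.1884 0.124 ]
```

>>> send_rows --motion '[{"offset": [0.4, 0, 3], "turn": 0}, {"offset": [0.4, 0, 6], "turn": 0}, {"offset": [0.4, 0, 9], "turn": 0}, {"offset": [0.4, 0, 11.5], "turn": 0}, {"offset": [0.4, 0, 13], "turn": 0}, {"offset": [0.4, 0, 13.3], "turn": 0}, {"offset": [0.4, 0, 13.3], "turn": 0}]'

```text
t: 2.45
eef_pos: [0.5986, 0.1898, 0.2716]
ee_rot: [-3.142, -0.001, -2.335]
force: [1.4, -0.3, 0.0]
width: 0.0875
```

>>> send_rows --motion '[{"offset": [0, 0, 0], "turn": 0}, {"offset": [0, 0, 0], "turn": 0}, {"offset": [0, 0, 0], "turn": 0}, {"offset": [0, 0, 0], "turn": 0}, {"offset": [0, 0, 0], "turn": 0}, {"offset": [0, 0, 0], "turn": 0}, {"offset": [0, 0, 0], "turn": 0}, {"offset": [0, 0, 0], "turn": 0}]' --hand -1 --squeeze 10

```text
t: 3.25
eef_pos: [0.5989, 0.1887, 0.2716]
ee_rot: [3.142, -0.0, -2.339]
force: [-0.9, 0.3, 0.8]
width: 0.0291
```

```bash
python3 - <<'E'
from h import *
go(.599,.1885,.112,-134.3)
s=get_state(); k=s['eef_pos'][:2]
# arc about the pivot: arm direction estimated from home direction
low=np.array([.664,.0875]); up=np.array([.555,.1445])
for kn in [k]:
    ud=(up-kn)/np.linalg.norm(up-kn); piv=up-ud*.22; print('piv',piv,'ang',np.degrees(np.arctan2(*ud[::-1])),'dist low',np.linalg.norm(low-piv))
E
```

```text
offset [ 0.01 -0.02  0.06] turn 0.3 t 3.25 eef [0.5989 0.1887 0.2716] rot [ 1.8000e+02 -1.0000e-02 -1.3402e+02] F [-0.9  0.3  0.8] w 0.0291
piv [0.71010802 0.30051763] ang -134.83248951916806 dist low 0.2179505945442627
```

>>> send_rows --motion '[{"offset": [0, 0, 0], "turn": 0}, {"offset": [0, 0, 0], "turn": 0}, {"offset": [0, 0, 0], "turn": 0}]'

```text
t: 3.55
eef_pos: [0.5989, 0.1888, 0.2716]
ee_rot: [-3.142, -0.0, -2.339]
force: [-0.2, -0.5, 0.2]
width: 0.0199
```

>>> send_rows --motion '[{"offset": [0, -0.8, 0], "turn": -3}, {"offset": [-0.1, -1.7, 0], "turn": -6}, {"offset": [-0.2, -2.7, 0], "turn": -10}, {"offset": [-0.5, -3.8, 0], "turn": -14}, {"offset": [-0.8, -4.9, 0], "turn": -18}, {"offset": [-1.1, -5.9, 0], "turn": -22}, {"offset": [-1.6, -6.9, 0], "turn": -26}, {"offset": [-1.6, -6.9, 0], "turn": -26}]'

```text
t: 4.35
eef_pos: [0.6605, 0.1517, 0.2716]
ee_rot: [-3.141, -0.001, -1.885]
force: [-0.3, -2.1, 2.9]
width: 0.0196
```

```bash
python3 - <<'E'
from h import *
go(.6765,.1454,.112,-101.9)
f=grab('top','t2');grab('wrist','w2')
a=cv2.resize(f['frame'][105:215,95:260],None,fx=3,fy=3,interpolation=cv2.INTER_CUBIC)
cv2.imwrite('pics/v2.png',np.hstack([a,cv2.resize(load('w2')['frame'],None,fx=330/384,fy=330/384)])[:, :800])
E
```

```text
offset [ 0.1  -1.71  0.06] turn -6.1 t 4.35 eef [0.6605 0.1517 0.2716] rot [-1.7998e+02 -4.0000e-02 -1.0799e+02] F [-0.3 -2.1  2.9] w 0.0196
```

View pics/w2.png

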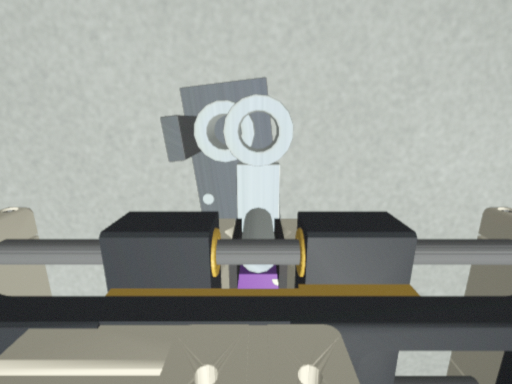

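The upper ring (258,130) now overlaps the lower ring (223,130), about 17 mm from home. I'll continue slowly to the stop.

>>> send_rows --motion '[{"offset": [0, -0.5, 0], "turn": -2}, {"offset": [0, -0.9, 0], "turn": -3.5}, {"offset": [-0.1, -1.2, 0], "turn": -4.5}, {"offset": [-0.1, -1.4, 0], "turn": -5}, {"offset": [-0.1, -1.5, 0], "turn": -5.5}, {"offset": [-0.1, -1.6, 0], "turn": -6}, {"offset": [-0.1, -1.7, 0], "turn": -6.2}, {"offset": [-0.1, -1.7, 0], "turn": -6.2}]'

```text
t: 5.25
eef_pos: [0.6758, 0.1476, 0.2716]
ee_rot: [3.141, -0.001, -1.778]
force: [-2.3, -4.5, 1.5]
width: 0.0195
```

>>> send_rows --motion '[{"offset": [0, -0.1, 0], "turn": 0}, {"offset": [0, -0.1, 0], "turn": 0}]'

```text
t: 5.45
eef_pos: [0.6767, 0.1475, 0.2716]
ee_rot: [3.141, -0.001, -1.778]
force: [-1.9, -5.5, 2.1]
width: 0.0196
```

>>> send_rows --motion '[{"offset": [0, -0.1, 0], "turn": 0}, {"offset": [0, -0.1, 0], "turn": 0}]'

```text
t: 5.65
eef_pos: [0.6776, 0.1473, 0.2716]
ee_rot: [3.141, -0.001, -1.778]
force: [-2.4, -5.5, 2.0]
width: 0.0197
```

>>> send_rows --motion '[{"offset": [0.1, -0.1, 0], "turn": -0.4}, {"offset": [0.1, -0.2, 0], "turn": -0.4}, {"offset": [0.1, -0.2, 0], "turn": -0.4}]'

```text
t: 5.95
eef_pos: [0.6785, 0.1468, 0.2716]
ee_rot: [3.139, -0.0, -1.77]
force: [-8.9, 0.2, 5.3]
width: 0.02
```

```bash
python3 - <<'E'
from h import *
go(.6765,.1454,.112,-101.9)
f=grab('wrist','w3')
E
```

```text
offset [0.18 0.17 0.06] turn 0.5 t 5.95 eef [0.6785 0.1468 0.2716] rot [ 1.7984e+02 -1.0000e-02 -1.0142e+02] F [-8.9  0.2  5.3] w 0.02
```

View pics/w3.png

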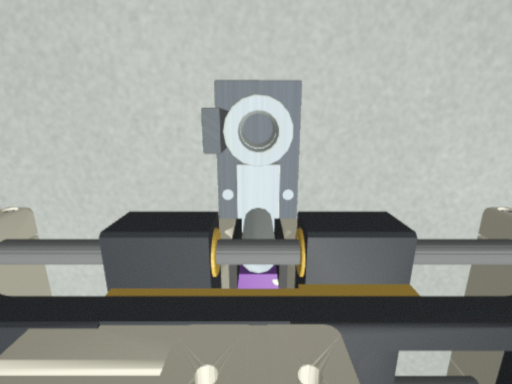

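Knuckles look concentric at (258,130), and the force rose to 9 N at the stop. I'll push a touch more, open halfway and rise.

>>> send_rows --motion '[{"offset": [0, -0.1, 0], "turn": 0}, {"offset": [0, -0.15, 0], "turn": 0}, {"offset": [0, -0.15, 0], "turn": 0}]'

```text
t: 6.3
eef_pos: [0.679, 0.1468, 0.2715]
ee_rot: [3.137, -0.001, -1.77]
force: [-13.1, 3.2, 8.2]
width: 0.0199
```

>>> send_rows --motion '[{"offset": [0, 0, 0], "turn": 0}, {"offset": [0, 0, 0], "turn": 0}, {"offset": [0, 0, 0], "turn": 0}, {"offset": [0, 0, 0], "turn": 0}, {"offset": [0, 0, 0], "turn": 0}]' --hand 0

```text
t: 6.8
eef_pos: [0.6815, 0.146, 0.2716]
ee_rot: [-3.141, 0.0, -1.77]
force: [0.2, -0.0, 0.4]
width: 0.0435
```

>>> send_rows --motion '[{"offset": [0, 0, -1], "turn": 0}, {"offset": [0, 0, -3], "turn": 0}, {"offset": [0, 0, -6], "turn": 0}, {"offset": [0, 0, -9], "turn": 0}, {"offset": [0, 0, -12], "turn": 0}, {"offset": [0, 0, -13], "turn": 0}, {"offset": [0, 0, -13], "turn": 0}]'

```text
t: 7.5
eef_pos: [0.6816, 0.1459, 0.4045]
ee_rot: [-3.138, 0.003, -1.77]
force: [-0.8, -0.6, 0.2]
width: 0.0437
```

```bash
python3 - <<'E'
from h import *
f=grab('wrist','w4');t=grab('top','t4')
a=f['frame'][60:230,150:370]; b=t['frame'][115:185,100:250]
print(np.linalg.norm(f['frame'].astype(int)-0>250))
a=cv2.resize(a,None,fx=1.8,fy=1.8,interpolation=cv2.INTER_CUBIC);b=cv2.resize(b,None,fx=2.6,fy=2.6,interpolation=cv2.INTER_CUBIC)
c=np.zeros((306,800,3),np.uint8);c[:a.shape[0],:a.shape[1]]=a;c[:b.shape[0],400:400+b.shape[1]]=b;cv2.imwrite('pics/v4.png',c)
go(.5645,-.1775,.245,-101.4)
# grip orientation from both views, colour-free: depth cloud
for n in ['top0','scene0']:
    C=cloud(load(n)); m=(C[...,2]>.116)&(abs(C[...,0]-.565)<.035)&(abs(C[...,1]+.178)<.035)
    p=C[m].astype(np.float32)*1000; print(n,cv2.minAreaRect(p[:,:2]),np.percentile(p[:,2],[50,95]))
    vv,uu=np.nonzero(m); print('  px',uu.mean(),vv.mean())
E
```

```text
26.60826939130014
offset [34.    5.01 -0.29] turn -0.0 t 7.6 eef [0.681  0.1458 0.401 ] rot [ 179.95    0.   -101.43] F [-0.5 -1.1 -1. ] w 0.044Traceback (most recent call last):
  File "<stdin>", line 11, in <module>
cv2.error: OpenCV(4.12.0) /io/opencv/modules/imgproc/src/convhull.cpp:143: error: (-215:Assertion failed) total >= 0 && (depth == CV_32F || depth == CV_32S) in function 'convexHull'
```

View pics/v4.png

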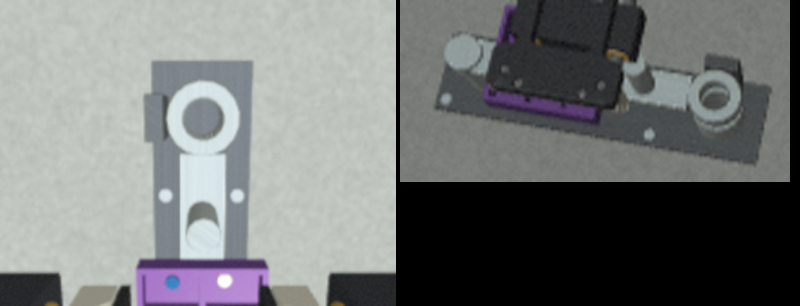

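```bash
python3 - <<'E'
from h import *
f=load('w4');t=load('t4')
for z in(.074,.076): print(plane(f,262.8,125.3,z).round(4),plane(t,221.2,152.7,z).round(4))
print(tri((f,262.8,125.3),(t,221.2,152.7)), ring(f,263,125,28,(16,24)), ring(t,221,153,16,(7,13)))
go(.5645,-.178,.245,-108)
E
```

```text
[0.665  0.0863 0.074 ] [0.6631 0.0864 0.074 ]
[0.665  0.0862 0.076 ] [0.6625 0.0862 0.076 ]
(array([0.66489806, 0.08662195, 0.06821326]), [np.float64(0.00019422130200319942), np.float64(0.00019422130200317947)]) (np.float32(262.5), np.float32(125.0), np.float32(20.5)) (np.float32(220.5), np.float32(151.5), np.float32(9.975))
offset [34.05  5.   -0.29] turn 6.6 t 7.6 eef [0.681  0.1458 0.401 ] rot [ 179.95    0.   -101.43] F [-0.5 -1.1 -1. ] w 0.044
```

>>> send_rows --motion '[{"offset": [34, 5, 0], "turn": 6.6}, {"offset": [34, 5, 0], "turn": 6.6}, {"offset": [34, 5, 0], "turn": 6.6}, {"offset": [34, 5, 0], "turn": 6.6}, {"offset": [34, 5, 0], "turn": 6.6}, {"offset": [34, 5, 0], "turn": 6.6}, {"offset": [34, 5, 0], "turn": 6.6}, {"offset": [34, 5, 0], "turn": 6.6}]' --hand 0.6

```text
t: 8.4
eef_pos: [0.5627, -0.1813, 0.4001]
ee_rot: [3.139, -0.001, -1.89]
force: [0.1, -0.4, -0.8]
width: 0.0699
```

>>> send_rows --motion '[{"offset": [0, 0, 0], "turn": 0}, {"offset": [0, 0, 0], "turn": 0}]'

```text
t: 8.6
eef_pos: [0.5651, -0.177, 0.4007]
ee_rot: [3.14, -0.0, -1.885]
force: [0.9, 0.1, 0.2]
width: 0.0701
```

```bash
python3 - <<'E'
from h import *
go(.5645,-.178,.245,-108)
f=grab('wrist','w5'); C=cloud(f); t=load('top0'); s=load('scene0')
cv2.imwrite('pics/v5.png',cv2.resize(f['frame'][40:300,120:400],None,fx=2.2,fy=2.2,interpolation=cv2.INTER_CUBIC))
for F in (f,t,s):
    C=cloud(F); m=(F['range_z']>0)&(C[...,2]>.120)&(C[...,2]<.14)&(abs(C[...,0]-.565)<.03)&(abs(C[...,1]+.178)<.03)
    p=(C[m]*1000).astype(np.float32); v,u=np.nonzero(m); print(len(p),'px',u.mean().round(2),v.mean().round(2))
    if len(p)>5: print(cv2.minAreaRect(np.ascontiguousarray(p[:,:2])),np.percentile(p[:,2],[50,90]),plane(F,u.mean(),v.mean(),.128).round(4))
E
```

```text
offset [ 0.11  0.03 -0.33] turn -0.0 t 8.6 eef [ 0.5651 -0.177   0.4007] rot [ 1.7991e+02 -2.0000e-02 -1.0802e+02] F [0.9 0.1 0.2] w 0.0701
579 px 257.64 188.88
((563.588134765625, -179.70565795898438), (39.124717712402344, 13.519550323486328), 71.6860122680664) [128.05421448 128.96104126] [ 0.5635 -0.1809  0.128 ]
151 px 349.72 188.7
((564.6054077148438, -178.1798553466797), (40.029388427734375, 14.269352912902832), 72.30554962158203) [129.13778687 130.78813171] [ 0.5642 -0.1775  0.128 ]
52 px 212.6 140.37
((566.134033203125, -179.26809692382812), (43.10734176635742, 14.044530868530273), 70.58597564697266) [125.68933487 127.07869797] [ 0.569  -0.1732  0.128 ]
```

View pics/v5.png

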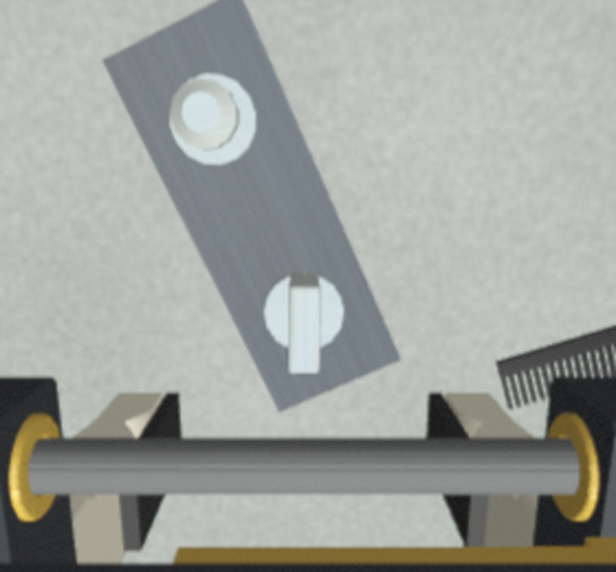

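The view shows the flat-grip pin at crop (304,330), its grip upright in the image and so aligned with the jaws; the round-knob pin is at (208,112). Descend and grip.

>>> send_rows --motion '[{"offset": [0.2, 0, 3], "turn": 0}, {"offset": [0.2, 0, 6], "turn": 0}, {"offset": [0.2, 0, 9], "turn": 0}, {"offset": [0.2, 0, 11.3], "turn": 0}, {"offset": [0.2, 0, 12.5], "turn": 0}, {"offset": [0.2, 0, 12.8], "turn": 0}, {"offset": [0.2, 0, 12.8], "turn": 0}]'

```text
t: 9.35
eef_pos: [0.565, -0.1788, 0.2739]
ee_rot: [-3.141, -0.0, -1.884]
force: [0.4, -0.3, 0.3]
width: 0.0705
```

>>> send_rows --motion '[{"offset": [0, 0, 0], "turn": 0}, {"offset": [0, 0, 0], "turn": 0}, {"offset": [0, 0, 0], "turn": 0}, {"offset": [0, 0, 0], "turn": 0}, {"offset": [0, 0, 0], "turn": 0}, {"offset": [0, 0, 0], "turn": 0}, {"offset": [0, 0, 0], "turn": 0}, {"offset": [0, 0, 0], "turn": 0}]' --hand -1 --squeeze 30

```text
t: 10.15
eef_pos: [0.5643, -0.1793, 0.2736]
ee_rot: [3.141, -0.0, -1.885]
force: [0.6, -0.0, -0.4]
width: 0.0139
```

>>> send_rows --motion '[{"offset": [0, 0, 0], "turn": 0}, {"offset": [0, 0, 0], "turn": 0}, {"offset": [0, 0, 0], "turn": 0}]'

```text
t: 10.45
eef_pos: [0.5643, -0.1794, 0.2736]
ee_rot: [3.141, -0.0, -1.885]
force: [-0.7, 0.0, 0.5]
width: 0.0136
```

>>> send_rows --motion '[{"offset": [0, 0, -1.5], "turn": 0}, {"offset": [0, 0, -3.5], "turn": 0}, {"offset": [0, 0, -5.5], "turn": 0}, {"offset": [0, 0, -7.5], "turn": 0}, {"offset": [0, 0, -9.5], "turn": 0}, {"offset": [0, 0, -11.5], "turn": 0}, {"offset": [0, 0, -12.5], "turn": 0}, {"offset": [0, 0, -12.5], "turn": 0}]'

```text
t: 11.25
eef_pos: [0.5646, -0.1794, 0.3999]
ee_rot: [-3.139, 0.001, -1.885]
force: [-0.6, -0.6, -1.5]
width: 0.0137
```

```bash
python3 - <<'E'
from h import *
f=grab('wrist','w6'); C=cloud(f); s=get_state()
from scipy.spatial.transform import Rotation as R
r=R.from_euler('xyz',s['ee_rot'])
q=(C-s['eef_pos'])@r.as_matrix()  # tool frame
# collar: upper face seen, ~ .159-.002.. below; list points near tool axis
m=(abs(q[...,0])<.04)&(abs(q[...,1])<.03)&(q[...,2]>.13)&(q[...,2]<.26)
p=q[m]; 
for a,b in [(.13,.15),(.15,.17),(.17,.19),(.19,.22),(.22,.26)]:
    k=p[(p[:,2]>a)&(p[:,2]<=b)]; print(a,len(k), (k.min(0).round(4),k.max(0).round(4),np.median(k,0).round(4)) if len(k) else '')
go(.6645,.087,.245,-102)
cv2.imwrite('pics/v6.png',f['frame'])
E
```

```text
0.13 1732 (array([-0.0186, -0.0155,  0.13  ]), array([0.0209, 0.0142, 0.15  ]), array([-0.0008, -0.0004,  0.1441]))
0.15 767 (array([ 0.0052, -0.0189,  0.15  ]), array([0.0207, 0.0174, 0.17  ]), array([ 0.0111, -0.0004,  0.159 ]))
0.17 594 (array([ 0.006, -0.019,  0.17 ]), array([0.0207, 0.0177, 0.1868]), array([ 0.0133, -0.001 ,  0.18  ]))
0.19 0 
0.22 32 (array([ 0.0039, -0.0064,  0.2299]), array([0.007 , 0.0045, 0.2384]), array([ 0.0063, -0.0009,  0.2344]))
offset [-28.42  -1.29  -0.53] turn -6.0 t 11.3 eef [ 0.5643 -0.1793  0.3985] rot [-1.7997e+02  3.0000e-02 -1.0802e+02] F [ 0.4  0.  -1.9] w 0.0138
```

View pics/v6.png

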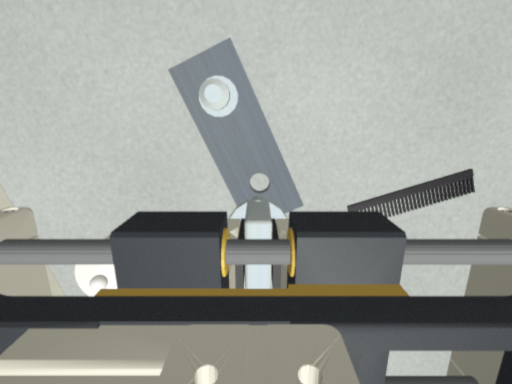

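The pin is held upright in the jaws, and the short one is still in its hole at (218,95). Carry it over the knuckle.

>>> send_rows --motion '[{"offset": [-4, -0.2, 0], "turn": -1}, {"offset": [-8.5, -0.4, 0], "turn": -2}, {"offset": [-13, -0.6, 0], "turn": -3}, {"offset": [-17.5, -0.8, 0], "turn": -4}, {"offset": [-22, -1, 0], "turn": -5}, {"offset": [-26, -1.2, 0], "turn": -6}, {"offset": [-28.4, -1.3, 0], "turn": -6}, {"offset": [-28.4, -1.3, 0], "turn": -6}]'

```text
t: 12.1
eef_pos: [0.6652, 0.0896, 0.3963]
ee_rot: [3.139, -0.001, -1.778]
force: [0.3, -0.0, -1.2]
width: 0.0138
```

>>> send_rows --motion '[{"offset": [0, 0, 1], "turn": 0}, {"offset": [0, 0, 3], "turn": 0}, {"offset": [0, 0, 4], "turn": 0}, {"offset": [0, 0, 4.5], "turn": 0}, {"offset": [0, 0, 4.5], "turn": 0}]'

```text
t: 12.6
eef_pos: [0.6644, 0.0859, 0.3528]
ee_rot: [3.14, -0.001, -1.782]
force: [-0.6, -0.2, -0.8]
width: 0.0138
```

```bash
python3 - <<'E'
from h import *
go(.6645,.0868,.165,-102)
f=grab('wrist','w7');s=grab('scene','s7')
a=f['frame'][60:260,150:370];b=s['frame'][150:300,180:330]
a=cv2.resize(a,(396,360));b=cv2.resize(b,(400,400),interpolation=cv2.INTER_CUBIC)
c=np.zeros((400,796,3),np.uint8);c[:360,:396]=a;c[:,396:]=b;cv2.imwrite('pics/v7.png',c)
E
```

```text
offset [-0.1   0.    2.88] turn -0.1 t 12.6 eef [0.6644 0.0859 0.3528] rot [ 1.7993e+02 -5.0000e-02 -1.0207e+02] F [-0.6 -0.2 -0.8] w 0.0138
```

View pics/v7.png

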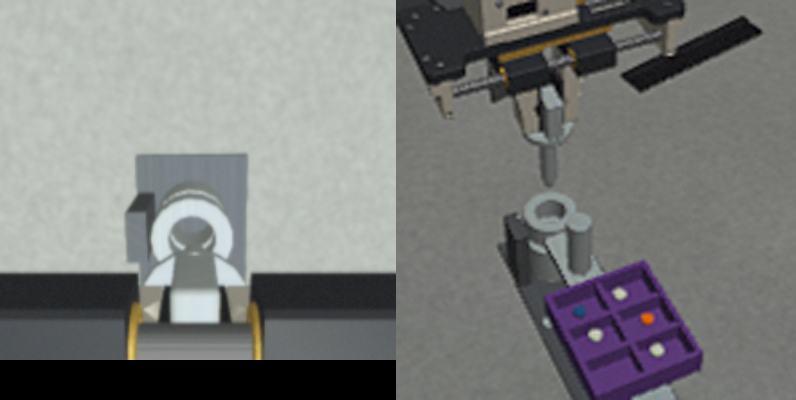

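```bash
python3 - <<'E'
from h import *
f=load('w7'); print(plane(f,256.4,188,.074))
s=load('s7'); k=150/400
print('tip',plane(s,180+(549-396)*k,150+185*k,.103),'hole',plane(s,180+(550-396)*k,150+210*k,.074))
E
```

```text
[0.66449816 0.08208285 0.074     ]
tip [0.66562614 0.0879237  0.103     ] hole [0.66641964 0.08911827 0.074     ]
```

>>> send_rows --motion '[{"offset": [0, 0, 1], "turn": 0}, {"offset": [0, 0, 2], "turn": 0}, {"offset": [0, 0, 2.7], "turn": 0}, {"offset": [0, 0, 3.2], "turn": 0}, {"offset": [0, 0, 3.6], "turn": 0}, {"offset": [0, 0, 3.6], "turn": 0}]'

```text
t: 13.3
eef_pos: [0.6645, 0.0867, 0.3168]
ee_rot: [3.141, -0.001, -1.781]
force: [0.8, -0.5, -2.1]
width: 0.014
```

>>> send_rows --motion '[{"offset": [0, 0, 0.6], "turn": 0}, {"offset": [0, 0, 1.2], "turn": 0}, {"offset": [0, 0, 1.8], "turn": 0}, {"offset": [0, 0, 2.4], "turn": 0}, {"offset": [0, 0, 3], "turn": 0}, {"offset": [0, 0, 3], "turn": 0}]'

```text
t: 13.9
eef_pos: [0.6643, 0.0866, 0.2864]
ee_rot: [3.14, -0.001, -1.781]
force: [0.2, 0.4, -1.8]
width: 0.0136
```

>>> send_rows --motion '[{"offset": [0, 0, 0.6], "turn": 0}, {"offset": [0, 0, 1.2], "turn": 0}, {"offset": [0, 0, 1.7], "turn": 0}, {"offset": [0, 0, 2.1], "turn": 0}, {"offset": [0, 0, 2.2], "turn": 0}, {"offset": [0, 0, 2.2], "turn": 0}]'

```text
t: 14.5
eef_pos: [0.6646, 0.0867, 0.2655]
ee_rot: [3.141, -0.0, -1.78]
force: [-0.3, 0.2, -1.4]
width: 0.0142
```

>>> send_rows --motion '[{"offset": [0, 0, 0.1], "turn": 0}, {"offset": [0, 0, 0.2], "turn": 0}, {"offset": [0, 0, 0.2], "turn": 0}]'

```text
t: 14.8
eef_pos: [0.6646, 0.0867, 0.2636]
ee_rot: [3.142, 0.0, -1.781]
force: [0.1, 0.1, -1.4]
width: 0.0136
```

>>> send_rows --motion '[{"offset": [0, 0, 0.1], "turn": 0}, {"offset": [0, 0, 0.15], "turn": 0}, {"offset": [0, 0, 0.15], "turn": 0}]'

```text
t: 15.1
eef_pos: [0.6646, 0.0867, 0.262]
ee_rot: [3.141, -0.0, -1.78]
force: [0.2, 0.4, -1.6]
width: 0.0138
```

>>> send_rows --motion '[{"offset": [0, 0, 0.1], "turn": 0}, {"offset": [0, 0, 0.15], "turn": 0}, {"offset": [0, 0, 0.15], "turn": 0}]'

```text
t: 15.4
eef_pos: [0.6646, 0.0867, 0.2616]
ee_rot: [-3.141, 0.0, -1.78]
force: [-2.7, 0.4, 5.5]
width: 0.0139
```

Contact came at z = 0.2616, exactly where the collar should seat. Release and rise.

>>> send_rows --motion '[{"offset": [0, 0, 0], "turn": 0}, {"offset": [0, 0, 0], "turn": 0}, {"offset": [0, 0, 0], "turn": 0}, {"offset": [0, 0, 0], "turn": 0}, {"offset": [0, 0, 0], "turn": 0}, {"offset": [0, 0, 0], "turn": 0}]' --hand 0.1

```text
t: 16.0
eef_pos: [0.6646, 0.0867, 0.2606]
ee_rot: [3.142, -0.0, -1.781]
force: [-0.7, 0.0, -0.8]
width: 0.0476
```

>>> send_rows --motion '[{"offset": [0, 0, -1], "turn": 0}, {"offset": [0, 0, -3], "turn": 0}, {"offset": [0, 0, -6], "turn": 0}, {"offset": [0, 0, -9], "turn": 0}, {"offset": [0, 0, -12], "turn": 0}, {"offset": [0, 0, -14], "turn": 0}, {"offset": [0, 0, -14], "turn": 0}]'

```text
t: 16.7
eef_pos: [0.6652, 0.0867, 0.4056]
ee_rot: [-3.135, 0.003, -1.78]
force: [-0.1, -0.1, -0.5]
width: 0.0484
```

```bash
python3 - <<'E'
from h import *
go(.6645,.0868,.165,-102)
f=grab('wrist','w8');s=grab('scene','s8')
a=f['frame'][60:260,150:370];b=s['frame'][150:300,180:330]
a=cv2.resize(a,(396,360));b=cv2.resize(b,(400,400),interpolation=cv2.INTER_CUBIC)
c=np.zeros((400,796,3),np.uint8);c[:360,:396]=a;c[:,396:]=b;cv2.imwrite('pics/v8.png',c)
C=cloud(f); m=(abs(C[...,0]-.6645)<.03)&(abs(C[...,1]-.087)<.03)&(C[...,2]<.2)
z=C[m][:,2]; print('hist',np.histogram(z,bins=np.arange(0,.16,.01)), 'grip top',np.percentile(z,99))
p=C[m&(C[...,2]>.105)]; print(np.median(p,0))
E
```

```text
offset [0.03 0.12 8.16] turn 0.0 t 16.7 eef [0.6652 0.0867 0.4056] rot [-179.64    0.18 -101.99] F [-0.1 -0.1 -0.5] w 0.0484
hist (array([583,  37,  39,  46,  57,  44, 185, 461, 296,  19,  21, 504,   0,
         0,   0]), array([0.  , 0.01, 0.02, 0.03, 0.04, 0.05, 0.06, 0.07, 0.08, 0.09, 0.1 ,
       0.11, 0.12, 0.13, 0.14, 0.15])) grip top 0.11727195194781898
[0.66445016 0.08428988 0.11611114]
```

View pics/v8.png

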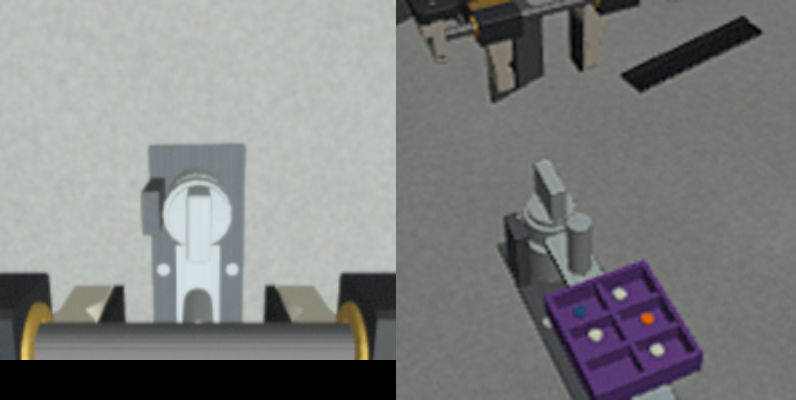

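The pin is seated at crop (549,190), with its collar flat on the upper knuckle. The grip top is at 0.116–0.117 m, where 0.074 + 0.042 = 0.116 is expected. The knuckles are stacked, the gripper is clear, and the elapsed time is about 17 s.

```bash
python3 -c "
from h import *
print(job_done())"
```

```text
the job is handed in; nothing more can be done
None
```

I swung the tray arm home by its knob until it met the stop. I then took the flat-grip pin from the rack, threaded it down through both knuckles, let go and handed the job in at about 17 s.

- **Arm at its stop:** the force at the knob rose to about 13 N against the stop. The wrist camera then showed the two knuckle holes concentric.
- **Pin seated:** the collar met the upper knuckle at the expected height (TCP z 0.2616 m). After release the grip top measured 0.116–0.117 m, against 0.116 m expected.
- **Clear of the robot:** the last pictures showed the collar flat on the upper knuckle and the gripper well above everything. The short pin was still in the rack when I last saw it, just after lifting the long one out.
- **Disagreements:** the knuckle position differed by 1–3 mm between camera views. One estimate, from a partly hidden ring, was about 5 mm off, so I did not use it. Automatic circle detection failed on the knob, so I used positions read off the pictures, with depth as a check.

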